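Weigh a reagent bottle and pack it in the lidded case

TASK

First lift the lid of the black carrying case right over until it rests on its stop. Then pick up the blue-capped amber bottle that lies on the bench, stand it upright in the middle of the balance pan and let go of it for a full second so that it can be weighed, and after that take it again and set it upright in the empty bay of the case, the one with the green floor. Set the bottle down both times rather than dropping it, leave the lid open on its stop, and do not disturb the other bottles, the pen cup or the yellow tip box.

Things in the scene. Friction and masses are not known exactly. Their poses are not given: they have to be found in the camera images.
- case: Black open-topped case, fixed, 220 mm (its x, along the hinge) x 140 mm (y) x 75 mm high, walls and floor 6 mm. Origin: centre of its underside; z up. Hinge along its +y rim. Two dividers 4 mm thick, reaching 56 mm above the bench, at x = -35 and +35 mm make three bays about 66 x 128 mm, centred at x = -70.5, 0, +70.5 mm; two hold a bottle.
- lid (a joint): Angle of the case's grey lid (rad): 0 shut, grows as it opens, 1.75 (100 degrees, just past upright, leaning to the case's +y) on its stop. May start slightly ajar, up to 0.12. The hinge is stiff by friction: the lid stays where it is left; about 5 N at the handle moves it. The lid is a shell 220 x 140 x 40 mm, 350 g.
- lid_hinge (a point): Point on the hinge axis at the middle of its length, 75.5 mm above the bench on the case's +y rim. The axis runs along the case's x.
- lid_handle (a point): Grip point in the orange upright tab on the lid, 25 mm from its free edge: tab 24 mm wide along the hinge, 16 mm thick, 40 mm tall; the point is 26 mm above the lid's top, 14 mm below the tab's end. Turns with the lid (z square to it, outwards). With the lid shut it lies 115 mm from the hinge axis towards the case's -y and 66 mm above it.
- bottle_center (a point): Centre, half-way up, of the blue-capped amber bottle: square body 48 x 48 x 68 mm, round cap 32 mm across, 26 mm tall, 100 mm high in all, 110 to 230 g. On its axis, 50 mm from underside and from cap top; z along the axis towards the cap, x, y square to the sides. Centre of mass about 10 mm towards the underside. Starts lying flat on the bench, cap roughly to +y.
- balance_pan (a point): Centre of the top face of the balance's square steel pan, 116 x 116 mm, fixed, 28 mm above the bench; z up. The grey balance body under it is 180 mm (x) x 140 mm (y) x 22 mm, its centre 20 mm to its +x of the pan's centre.
- bay_mark: Flat green floor of the empty bay of the case, 56 x 110 mm, 1 mm thick. Origin: centre of the bay at floor level, 6 mm above the bench; axes parallel to those of the case. Which bay it is varies.
- stock_a_center (a point): Centre of a like amber bottle with a white cap, standing in another bay of the case (same size). To be left alone.
- stock_b_center (a point): Centre of a like amber bottle with a yellow cap, standing in another bay of the case (same size). To be left alone.
- pen_cup: White plastic cup of pens, 76 mm across, pens up to 150 mm high, loose on the bench; origin under its centre. To be left alone.
- tip_box: White box with a yellow lid, 87 x 122 x 60 mm, loose on the bench; origin under its centre. To be left alone.
Not all that is in view belongs to the job. What is shaped like the part that bears bottle_center but turquoise is not meant.

How it is judged:
By the outcome, as a careful person would: the job done as asked, in the order asked, and still so for the second after the job is handed in, with the robot touching nothing.
It also fails if it takes over 67 s, if anything falls off the work surface, if the arm or the gripper's body presses on something with over 40 N, if the wrist force passes 120 N, or if a joint passes its speed limit or range.

ROBOT

A 7-joint arm with a two-finger parallel gripper is mounted at the origin on the work surface. World frame = base frame: x ahead of the robot, y to its left, z up, the work surface at z = 0. Lengths are in m, angles in rad, forces in N, time in s.
With the tool pointing down it reaches from about 0.425 to 0.875 m from the base axis. Payload 4.7 kg.
Tool frame: the origin (TCP) lies on the centre line of the jaws, within the pads' length; the fingertips stand manip.tip_reach ahead of it and the grasp point (between the pads) lies 6 mm ahead of it (manip.tip_reach is the distance from the TCP to the fingertips, in m); z points along the fingers, y is the line along which they close (so a half turn about z gives the same grasp; the last joint's range is limited). The gripper opens to 85 mm and grips with 20 to 120 N. Pads are 22 mm wide; open, the fingers measure 114 mm over their backs; the gripper's body (76 mm by 85 mm) begins 54 mm behind the grasp point. The pads swing forward as they close: fully open they stand 13 mm farther back than shut.
Start: joints at [-1.174, 0.321, -0.07, 1.45, 0.023, 1.371, -0.057], TCP at [0.243, 0.603, 0.256] pointing down, gripper open.
Joint ranges: [-2.86, 2.86], [-0.3, 2.09], [-1.38, 1.24], [0.06, 2.45], [-1.56, 4.7], [0.09, 2.05], [-2.69, 2.69]. Speed limits (rad/s): [2.57, 2.57, 3.14, 3.14, 3.14, 3.14, 3.14].

INTERFACE

Orientations are given as a unit quaternion [w, x, y, z].
In Python, from cell import get_state, optics, ticket, manip gives the robot as it stands.
- The arm moves only by the tool play_rows, never from a script. Its argument "targets" is a list of rows, each a list of 6 numbers: the shift along the tool's x, y, z in mm, then the turn, a rotation vector about the tool's x, y, z in degrees. In form: [[dx, dy, dz, wx, wy, wz], ...]. A call has 1 to 10 rows; each row shifts and turns the commanded pose from where the row before left it, along the tool's axes as they then stand; what a row does not reach is not made up. A row lasts 1/8 s, in which the tool goes at most 62.5 mm and 10.7 degrees, less where a joint would pass 70% of its speed; a pose out of reach is approached as far as the arm can. A call with a gripper value outside its range is refused whole. "grip" is the closure, from 0 (fully open) to 1 (shut), set as the call begins (left out, the last holds). The fingers move at their own pace and stop on an object; "grip_force" is the grip in N (left out, the last holds). Time passes only in rows, so rows that do not move let the fingers close. It gives the time, the measured TCP pose, the force, the opening and the grip force at its end, in the units of the state.
- get_state(): the state, without advancing time (a new reading comes with each control period).
- optics.read_camera(name): name is "scene" or "top"; returns the picture (384x512x3 uint8, red, green, blue); there is no depth.
- optics.camera_info(name): a dict with "camera_matrix" (3x3 intrinsics, pixels), "origin" and "rotation" of the camera in the world. Camera axes: x right, y down, z forward; pixel columns grow to the right and rows downward; lengths in m; the calibration is good to about 2 mm. A picture is of the moment at which its call begins. camera_info takes no time and is no camera call.
- ticket.finish_job(): hands the job in; it is judged then, once.
The state is a dict: "t": time; "joint_positions": joint angles; "qd": joint speeds; "tau": joint torques, N m; "tool_pos": TCP position; "tool_rot": TCP orientation; "wrist_force": force on the tool from outside, world axes, zero at the start; "wrist_torque": the same for the moment, N m; "width": finger opening in m; "gripper_force": force on a finger pad.
Only numpy, scipy, OpenCV 4.12 (cv2) and the standard library are available. Lean on these libraries where they do the work, as an engineer would, in place of code of your own. Each camera call takes 0.05 s, during which the arm holds its last target. There are 200 camera calls.

## Working session

There is one attempt and no reset: what is moved stays moved. The work goes in short steps, Python scripts to look and compute and a tool call to move; the robot and the scene stay as the last step left them, time stands still between calls to the robot, and variables do not carry over. Pictures are saved under pics/ and viewed, at most 10 in all, crops included, and the job is handed in when it is done.

Besides the shell and the picture viewer there is one more tool, called after ">>>" by a JSON object that holds its "fn" and its "kwargs", one argument or row to a line. play_rows: Moves the arm, as the interface text tells. Its arguments: {"type":"object","properties":{"targets":{"type":"array"},"grip":{"type":"number"},"grip_force":{"type":"number"}},"required":["targets"]}

```bash
ls; mkdir -p pics; python3 - <<'E'
from cell import get_state, optics, ticket, manip
import cv2,numpy as np
for n in("scene","top"):
    im=optics.read_camera(n); cv2.imwrite(f"pics/{n}0.png",cv2.resize(im[...,::-1],(800,600),interpolation=cv2.INTER_CUBIC))
    np.save(f"pics/{n}0.npy",im)
    i=optics.camera_info(n);print(n,{k:np.round(v,4).tolist() if not isinstance(v,str) else v for k,v in i.items()})
print(manip.tip_reach); print(get_state())
E
```

```text
pics
scene {'camera_matrix': [[430.1268, 0.0, 255.1566], [0.0, 430.1268, 191.0326], [0.0, 0.0, 1.0]], 'origin': [1.2898, 0.1545, 0.7442], 'rotation': [-0.2536, 0.5635, 0.7165, -0.3236]}
top {'camera_matrix': [[449.9477, 0.0, 260.4345], [0.0, 449.9477, 189.4964], [0.0, 0.0, 1.0]], 'origin': [0.3969, -0.0041, 1.2155], 'rotation': [0.0605, -0.6965, 0.7127, -0.0576]}
0.025
{'t': 0.1, 'joint_positions': array([-1.17391684,  0.32176992, -0.07010642,  1.4515279 ,  0.02259016,
        1.37080138, -0.05692057]), 'qd': array([ 0.00069735, -0.00296631, -0.00050533, -0.00257038,  0.0010408 ,
        0.00066117, -0.00266206]), 'tau': array([ 2.38314038e-05, -4.94881117e+01, -3.83897955e-01, -3.15209699e+01,
        1.30477166e-02,  7.46047532e-03, -2.14855930e-05]), 'tool_pos': array([0.24264178, 0.60255168, 0.25533194]), 'tool_rot': array([-1.26368519e-04,  1.90210931e-01,  9.81742870e-01, -8.50329869e-04]), 'wrist_force': array([ 0.32363301, -0.11511154, -0.39570698]), 'wrist_torque': array([-0.0236212 ,  0.05510132,  0.00353075]), 'gripper_force': 0.0, 'width': 0.08540999690989144}
```

View pics/scene0.png

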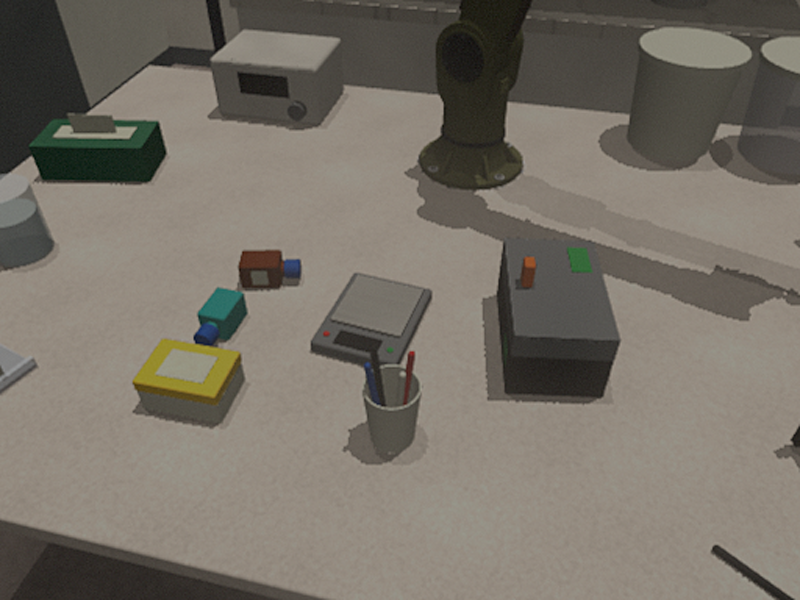

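View pics/top0.png

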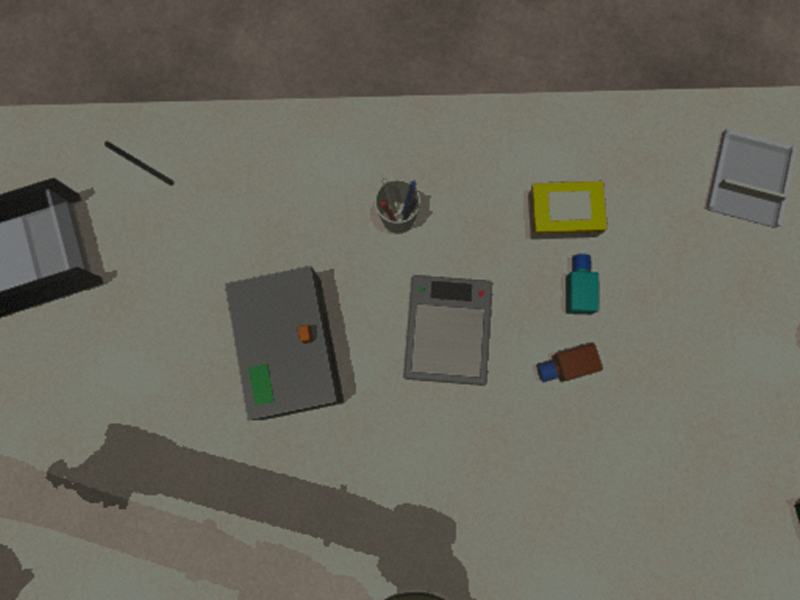

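The scene view shows the case at about (555,315), the balance at (372,320), the amber bottle at (262,268), the turquoise decoy at (222,315), and the cup and tip box nearer the camera. In the top view they are at: case (285,340), tab (305,333), pan (447,340), amber bottle (570,363). I'll enlarge these.

```bash
cat > h.py <<'E'
import numpy as np, cv2
from scipy.spatial.transform import Rotation as R
from cell import get_state, optics, ticket, manip
def cam(n):
    i=optics.camera_info(n); r=np.array(i["rotation"],float)
    M=R.from_quat(r[[1,2,3,0]]).as_matrix() if r.size==4 else r.reshape(3,3)
    return np.array(i["camera_matrix"]),np.array(i["origin"]),M
def proj(n,P):
    K,o,M=cam(n); p=(np.atleast_2d(P)-o)@M@K.T; return p[:,:2]/p[:,2:]
def ray(n,uv,z):
    K,o,M=cam(n); d=np.c_[np.atleast_2d(uv),np.ones(len(np.atleast_2d(uv)))]@np.linalg.inv(K).T@M.T
    return o+d*((z-o[2])/d[:,2:])
def crop(im,u0,v0,w,h,s): return cv2.resize(im[v0:v0+h,u0:u0+w,::-1],None,fx=s,fy=s,interpolation=cv2.INTER_CUBIC)
E
python3 - <<'E'
from h import *
t=np.load("pics/top0.npy")
a=crop(t,140,165,133,200*1//2+8,6)  # case: cols140-273 rows165-273
a=cv2.convertScaleAbs(a,alpha=1.6)
cv2.imwrite("pics/c1.png",a[:600,:800])
b=cv2.convertScaleAbs(crop(t,255,170,133,85,6),alpha=1.6)
cv2.imwrite("pics/c2.png",b[:600,:800])
p=get_state()["tool_pos"]
print(proj("top",p),proj("scene",p),proj("scene",[0,0,0]),proj("top",[[0.5,0,0]]))
E
```

```text
[[-30.91512726 348.51612093]] [[547.2216897   89.46506932]] [[300.99313811 103.76727128]] [[260.75284865 226.817856  ]]
```

View pics/c1.png

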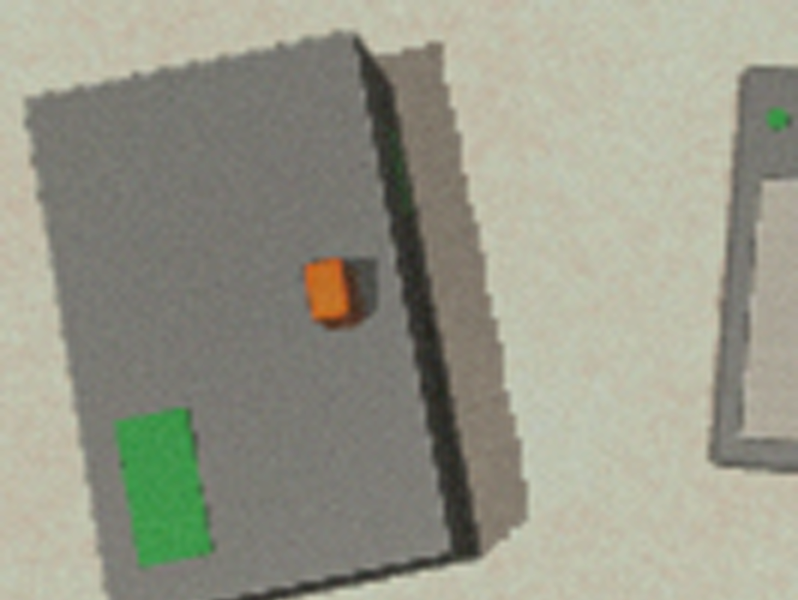

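View pics/c2.png

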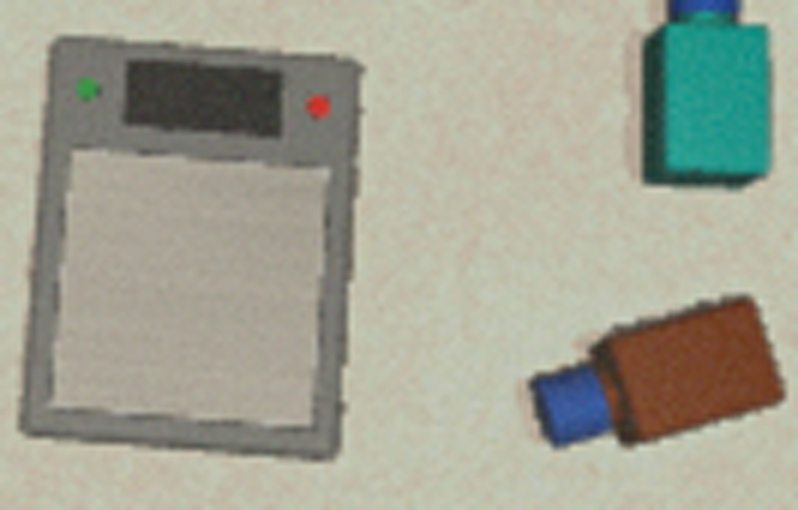

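Crop c1 shows the lid's top corners at (27,98), (355,33), (450,553) and (108,600), and the tab end at (325,290). Crop c2 shows the pan corners at (70,150), (330,168), (312,428) and (52,405), and the bottle's top face at (605,345), (752,298), (782,398) and (630,443), with the cap to the left. I'll fit the poses from these.

```bash
python3 - <<'E'
from h import *
from scipy.optimize import least_squares
def rz(a): return R.from_euler('z',a).as_matrix()
def lidpts(p,L):
    x,y,yaw,th=p
    A=(R.from_euler('x',-th).as_matrix()@np.array(L).T).T+[0,.07,.0755]
    return A@rz(yaw).T+[x,y,0]
H=.11
L=[[H,0,.04],[H,-.14,.04],[-H,-.14,.04],[-H,0,.04],[0,-.115,.08]]
uvt=np.array([[27,98],[355,33],[450,553],[108,600],[325,290]])/6+[140,165]
uvs=np.array([[612,338],[503,338],[505,240],[600,243],[529,259]])/1.5625
def f(p):
    P=lidpts(p,L); return np.r_[(proj("top",P)-uvt).ravel(),(proj("scene",P)-uvs).ravel()]
r=least_squares(f,[.5,.25,-.1,.03]); print("case",r.x,np.round(r.fun,1))
P=lidpts(r.x,[[0,0,0],[0,-.115,.066]]);print("hinge",P[0],"handle",P[1])
pan=ray("top",np.array([[70,150],[330,168],[312,428],[52,405]])/6+[255,170],.028)
print("pan",pan.mean(0),np.linalg.norm(np.diff(pan,axis=0),axis=1), np.degrees(np.arctan2(*(pan[0]-pan[3])[1::-1])))
b=ray("top",np.array([[605,345],[752,298],[782,398],[630,443]])/6+[255,170],.048)
cen=b.mean(0);ax=(b[0]+b[3]-b[1]-b[2])[:2];ax/=np.linalg.norm(ax)
print("body",cen,"sizes",np.linalg.norm(np.diff(b,axis=0),axis=1),"axis",ax,np.degrees(np.arctan2(ax[1],ax[0])),"centre",cen[:2]+.016*ax)
s=get_state();print(s["tool_pos"],R.from_quat(s["tool_rot"][[1,2,3,0]]).as_matrix().round(3))
E
```

```text
case [ 0.51636854  0.1992111   0.13776959 -0.01136281] [ 1.4 -2.2  2.4 -0.1 -0.9  1.  -1.4  2.5  1.3 -0.1  2.2  2.7  3.2 -1.5
  0.1 -1.3 -2.8 -0.3 -1.3  2. ]
hinge [0.50675515 0.26854783 0.0755    ] handle [0.52265055 0.15390201 0.14018904]
pan [ 0.51994691 -0.06964819  0.028     ] [0.11580682 0.11537043 0.11413456] -5.410079213783589
body [ 0.47651207 -0.28337757  0.048     ] sizes [0.06742075 0.04453181 0.06877137] axis [-0.26876711  0.96320519] 105.59091579277967 centre [ 0.47221179 -0.26796629]
[0.24264178 0.60255168 0.25533194] [[-0.928  0.373 -0.001]
 [ 0.373  0.928 -0.002]
 [-0.    -0.002 -1.   ]]
```

```bash
python3 - <<'E'
from h import *
s=np.load("pics/scene0.npy")
cv2.imwrite("pics/c3.png",cv2.convertScaleAbs(crop(s,310,145,95,110,5.4),alpha=1.7))
uvt=np.array([[27,98],[355,33],[450,553],[108,600],[325,290]])/6+[140,165]
for z in(.1155,.1255): print(z,ray("top",uvt,z)[:,:2].round(4).tolist())
print("tab",ray("top",uvt[4],.1555))
E
```

```text
0.1155 [[0.6102, 0.2866], [0.6345, 0.1503], [0.4193, 0.1119], [0.4037, 0.2497], [0.5271, 0.1626]]
0.1255 [[0.6082, 0.2839], [0.6323, 0.1489], [0.4191, 0.1109], [0.4037, 0.2474], [0.526, 0.1611]]
tab [[0.52240042 0.15653114 0.1555    ]]
```

View pics/c3.png

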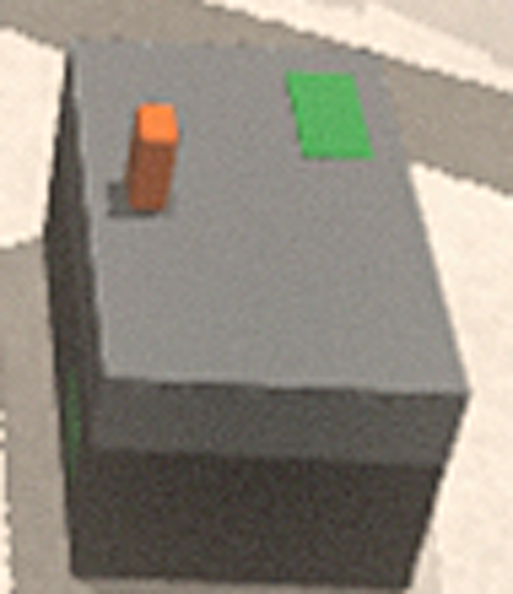

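Crop c3 shows the lid's corners at (105,378), (468,392), (72,40) and (385,50), and the tab's top face at (157,121). Crop c1 had cut off one corner, which is really at about (112,623). Refit.

```bash
cat > lid.py <<'E'
from h import *
from scipy.optimize import least_squares
def lidpts(p,L):
    x,y,yaw,th=p
    A=(R.from_euler('x',-th).as_matrix()@np.array(L).T).T+[0,.07,.0755]
    return A@R.from_euler('z',yaw).as_matrix().T+[x,y,0]
E
python3 - <<'E'
from lid import *
H=.11
L=[[H,0,.04],[H,-.14,.04],[-H,-.14,.04],[-H,0,.04],[0,-.115,.08]]
uvt=np.array([[27,98],[355,33],[450,553],[112,623],[325,290]])/6+[140,165]
uvs=np.array([[468,392],[105,378],[72,40],[385,50],[157,121]])/5.4+[310,145]
def f(p):
    P=lidpts(p,L); return np.r_[(proj("top",P)-uvt).ravel(),(proj("scene",P)-uvs).ravel()]
r=least_squares(f,[.5,.25,-.1,.03],loss="soft_l1"); print("case",r.x,np.round(r.fun,1))
P=lidpts(r.x,[[0,0,0],[0,-.115,.066]]);print("hinge",P[0],"handle",P[1])
E
```

```text
case [ 0.51457452  0.20114346  0.17519823 -0.00219711] [-1.  -0.2 -0.4 -0.2 -0.4  0.4 -1.2  0.2 -0.  -0.   0.2  0.2 -1.  -0.
 -0.6 -0.2 -0.9 -0.1 -0.4  0.1]
hinge [0.50237329 0.2700719  0.0755    ] handle [0.5224434  0.1566898  0.14124717]
```

>>> {"fn": "play_rows", "kwargs": {
  "targets": [
    [-42.6,-30.9,0,0,0,0],
    [-42.6,-30.9,0,0,0,0],
    [-42.6,-30.9,0,0,0,0],
    [-42.6,-30.9,0,0,0,0],
    [-42.6,-30.9,0,0,0,0],
    [-42.6,-30.9,0,0,0,0],
    [-42.6,-30.9,0,0,0,0],
    [-42.6,-30.9,0,0,0,0],
    [-42.6,-30.9,0,0,0,0],
    [-42.6,-30.9,0,0,0,0]
  ],
  "grip": 0.3
}}

```text
t: 1.35
tool_pos: [0.523, 0.1556, 0.2561]
tool_rot: [-0.0, 0.19, 0.982, 0.0]
wrist_force: [0.4, -0.1, -0.5]
width: 0.06
gripper_force: 0.0
```

>>> {"fn": "play_rows", "kwargs": {
  "targets": [
    [0,0,0,0,0,9.68],
    [0,0,0,0,0,9.68],
    [0,0,0,0,0,9.68],
    [0,0,0,0,0,9.68],
    [0,0,0,0,0,9.68],
    [0,0,0,0,0,9.68],
    [0,0,0,0,0,0],
    [0,0,0,0,0,0]
  ]
}}

```text
t: 2.35
tool_pos: [0.5224, 0.1572, 0.2561]
tool_rot: [-0.0, 0.642, 0.767, -0.0]
wrist_force: [-1.0, 1.4, 0.8]
width: 0.0597
gripper_force: 0.0
```

```bash
cat >> h.py <<'E'
def go(P,Rm,n=1):
    s=get_state();M=R.from_quat(s["tool_rot"][[1,2,3,0]]).as_matrix()
    d=M.T@(np.array(P)-s["tool_pos"])*1000; w=np.degrees(R.from_matrix(M.T@Rm).as_rotvec())
    print("t",round(s["t"],2),"pos",s["tool_pos"].round(4),"F",s["wrist_force"].round(1),"w",round(s["width"],4))
    print("M",M.round(3).tolist()); print("shift",d.round(1),"turn",w.round(1))
def down(az): # tool pointing down, tool y at azimuth az deg
    a=np.radians(az); y=np.array([np.cos(a),np.sin(a),0]); z=np.array([0,0,-1.]); return np.c_[np.cross(y,z),y,z]
E
python3 -c "
from h import *
go([.5224,.1567,.147],down(10))"
```

```text
t 2.35 pos [0.5224 0.1572 0.2561] F [-1.   1.4  0.8] w 0.0597
M [[-0.176, 0.984, -0.0], [0.984, 0.176, -0.0], [-0.0, -0.0, -1.0]]
shift [-5.000e-01 -1.000e-01  1.091e+02] turn [-0.   0.   0.1]
```

>>> {"fn": "play_rows", "kwargs": {
  "targets": [
    [0,0,35,0,0,0],
    [0,0,35,0,0,0],
    [0,0,24,0,0,0],
    [0,0,15,0,0,0],
    [0,0,0,0,0,0]
  ]
}}

```text
t: 2.98
tool_pos: [0.5221, 0.157, 0.1465]
tool_rot: [-0.0, 0.643, 0.766, -0.001]
wrist_force: [0.6, -0.3, -0.3]
width: 0.0599
gripper_force: 0.0
```

>>> {"fn": "play_rows", "kwargs": {
  "targets": [
    [0,0,0,0,0,0],
    [0,0,0,0,0,0],
    [0,0,0,0,0,0],
    [0,0,0,0,0,0],
    [0,0,0,0,0,0]
  ],
  "grip": 1,
  "grip_force": 30
}}

```text
t: 3.6
tool_pos: [0.5235, 0.1573, 0.1482]
tool_rot: [0.001, 0.643, 0.766, 0.001]
wrist_force: [2.1, -0.2, 4.0]
width: 0.0236
gripper_force: 35.0
```

```bash
python3 -c "
import numpy as np
r=lambda t:np.array([-115*np.cos(t)+66*np.sin(t),-(115*np.sin(t)+66*np.cos(t))])
T=np.radians(np.r_[0,2,np.arange(5,103,5),101])
for a,b in zip(T[:-1],T[1:]): print(np.degrees(b).round(),(r(b)-r(a)).round(1))"
```

```text
2.0 [ 2.4 -4. ]
5.0 [ 3.8 -5.8]
10.0 [ 7.  -9.2]
15.0 [ 7.8 -8.5]
20.0 [ 8.5 -7.8]
25.0 [ 9.2 -7.1]
30.0 [ 9.7 -6.2]
35.0 [10.2 -5.4]
40.0 [10.7 -4.5]
45.0 [11.  -3.5]
50.0 [11.3 -2.5]
55.0 [11.5 -1.5]
60.0 [11.6 -0.5]
65.0 [11.6  0.5]
70.0 [11.5  1.5]
75.0 [11.3  2.5]
80.0 [11.   3.4]
85.0 [10.7  4.4]
90.0 [10.3  5.3]
95.0 [9.8 6.2]
100.0 [9.2 7. ]
101.0 [1.8 1.5]
```

>>> {"fn": "play_rows", "kwargs": {
  "targets": [
    [2.4,0,-4,0,0,0],
    [3.8,0,-5.8,0,0,0],
    [7,0,-9.2,0,0,0],
    [7.8,0,-8.5,0,0,0],
    [8.5,0,-7.8,0,0,0]
  ]
}}

```text
t: 4.22
tool_pos: [0.5183, 0.1848, 0.1814]
tool_rot: [0.002, 0.643, 0.766, -0.001]
wrist_force: [7.1, -1.0, -7.7]
width: 0.0239
gripper_force: 32.0
```

>>> {"fn": "play_rows", "kwargs": {
  "targets": [
    [9.2,0,-7.1,0,0,0],
    [9.7,0,-6.2,0,0,0],
    [10.2,0,-5.4,0,0,0],
    [10.7,0,-4.5,0,0,0],
    [11,0,-3.5,0,0,0],
    [11.3,0,-2.5,0,0,0]
  ]
}}

```text
t: 4.97
tool_pos: [0.5074, 0.2444, 0.2107]
tool_rot: [0.002, 0.644, 0.765, -0.002]
wrist_force: [4.1, -4.5, -2.6]
width: 0.0237
gripper_force: 30.5
```

```bash
python3 - <<'E'
from h import *
s=optics.read_camera("scene");t=optics.read_camera("top")
a=cv2.resize(s[60:260,280:480,::-1],None,fx=2,fy=2);b=cv2.resize(t[140:340,60:260,::-1],None,fx=2,fy=2)
cv2.imwrite("pics/m1.png",cv2.convertScaleAbs(np.hstack([a,b]),alpha=1.6)); go([.52,.15,.2],down(10))
E
```

```text
t 5.08 pos [0.507  0.2467 0.2111] F [ 3.5 -1.2 -1.3] w 0.0238
M [[-0.174, 0.985, 0.0], [0.985, 0.174, -0.003], [-0.003, -0.0, -1.0]]
shift [-97.5  -4.   11.4] turn [-0.   0.1  0. ]
```

View pics/m1.png

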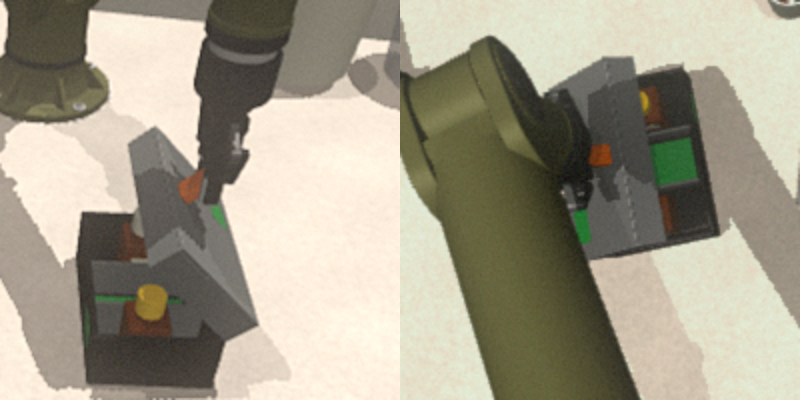

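The lid is held at about 50° by the tab. The middle bay has the green floor (right half, about (675,165)) and is empty, with bottles in the two outer bays. I'll carry on opening.

>>> {"fn": "play_rows", "kwargs": {
  "targets": [
    [11.5,0,-1.5,0,0,0],
    [11.6,0,-0.5,0,0,0],
    [11.6,0,0.5,0,0,0],
    [11.5,0,1.5,0,0,0],
    [11.3,0,2.5,0,0,0],
    [11,0,3.4,0,0,0]
  ]
}}

```text
t: 5.82
tool_pos: [0.4944, 0.315, 0.2055]
tool_rot: [-0.0, 0.643, 0.766, -0.001]
wrist_force: [1.2, -4.6, 0.4]
width: 0.0234
gripper_force: 29.6
```

>>> {"fn": "play_rows", "kwargs": {
  "targets": [
    [10.7,0,4.4,0,0,0],
    [10.3,0,5.3,0,0,0],
    [9.8,0,6.2,0,0,0],
    [7,0,5,0,0,0],
    [0,0,0,0,0,0]
  ]
}}

```text
t: 6.45
tool_pos: [0.4872, 0.3539, 0.1841]
tool_rot: [-0.001, 0.642, 0.767, 0.0]
wrist_force: [-1.4, 1.6, -2.3]
width: 0.0236
gripper_force: 29.6
```

>>> {"fn": "play_rows", "kwargs": {
  "targets": [
    [2.2,0,1.8,0,0,0],
    [1.5,0,1.3,0,0,0],
    [0,0,0,0,0,0]
  ]
}}

```text
t: 6.82
tool_pos: [0.4869, 0.3562, 0.1822]
tool_rot: [-0.001, 0.643, 0.766, -0.0]
wrist_force: [-4.6, -0.7, 4.3]
width: 0.0238
gripper_force: 30.3
```

>>> {"fn": "play_rows", "kwargs": {
  "targets": [
    [2,0,2,0,0,0],
    [1,0,1,0,0,0],
    [0,0,0,0,0,0]
  ]
}}

```text
t: 7.2
tool_pos: [0.4863, 0.3595, 0.1793]
tool_rot: [-0.001, 0.643, 0.766, 0.0]
wrist_force: [-5.3, 0.7, 4.2]
width: 0.0236
gripper_force: 30.6
```

>>> {"fn": "play_rows", "kwargs": {
  "targets": [
    [2,0,2,0,0,0],
    [2,0,2,0,0,0],
    [0,0,0,0,0,0]
  ]
}}

```text
t: 7.58
tool_pos: [0.4855, 0.3637, 0.1752]
tool_rot: [-0.001, 0.643, 0.766, 0.0]
wrist_force: [-5.2, 0.1, 3.8]
width: 0.0238
gripper_force: 30.9
```

```bash
python3 - <<'E'
from h import *
s=optics.read_camera("scene")
cv2.imwrite("pics/m2.png",cv2.convertScaleAbs(crop(s,300,50,190,140,4.2),alpha=1.6)); go([.52,.15,.2],down(10))
E
```

```text
t 7.62 pos [0.4855 0.3637 0.1752] F [-4.5  0.8  4.6] w 0.0234
M [[-0.174, 0.985, -0.001], [0.985, 0.174, 0.002], [0.002, -0.001, -1.0]]
shift [-216.4   -3.3  -25.1] turn [-0.  -0.1  0. ]
```

View pics/m2.png

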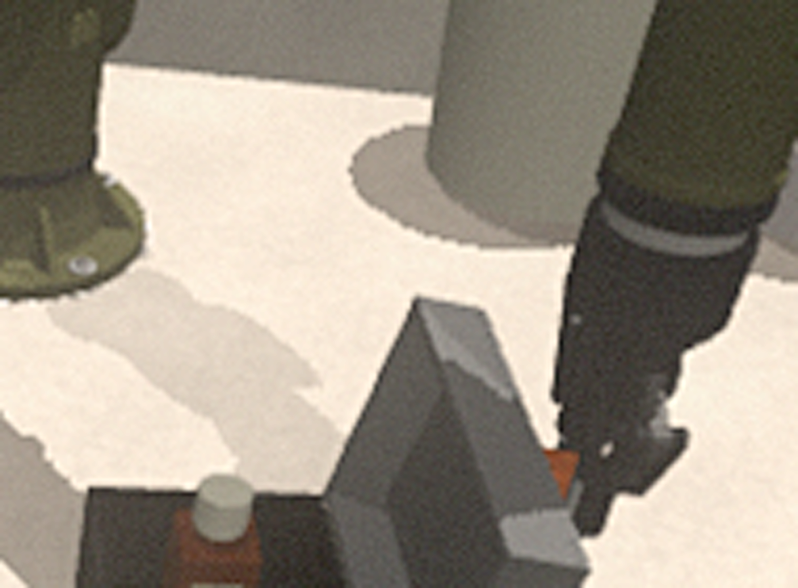

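```bash
python3 - <<'E'
from lid import *
uv=np.array([[418,297],[487,310],[502,560],[588,572]])/4.2+[300,50]
H=.11;L=[[-H,-.14,0],[-H,-.14,.04],[H,-.14,0],[H,-.14,.04]]
for th in(1.6,1.65,1.7,1.75,1.8):print(th,(proj("scene",lidpts([.51457,.20114,.1752,th],L))-uv).round(1).tolist())
r=least_squares(lambda p:(proj("scene",lidpts([.51457,.20114,.1752,p[0]],L))-uv).ravel(),[1.7]);print(r.x)
print(lidpts([.51457,.20114,.1752,1.75],[[0,-.115,.066]]))
E
```

```text
1.6 [[-9.0, -1.7], [-7.8, -3.8], [-9.1, -2.5], [-8.4, -4.1]]
1.65 [[-5.9, -1.4], [-5.0, -2.8], [-5.4, -2.2], [-5.1, -3.0]]
1.7 [[-2.9, -1.1], [-2.3, -1.6], [-1.8, -1.8], [-1.9, -1.8]]
1.75 [[0.1, -0.6], [0.3, -0.4], [1.7, -1.2], [1.2, -0.4]]
1.8 [[3.0, 0.1], [2.8, 0.9], [5.2, -0.5], [4.1, 1.1]]
[1.73964097]
[[0.48747578 0.35420183 0.17689414]]
```

The lid is at about 1.74 rad, so it is against the stop and the pads have slipped along the tab. I'll release, back off and rise.

>>> {"fn": "play_rows", "kwargs": {
  "targets": [
    [0,0,0,0,0,0],
    [0,0,0,0,0,0],
    [0,0,0,0,0,0],
    [15,0,0,0,0,0],
    [25,0,0,0,0,0],
    [0,0,-45,0,0,0],
    [0,0,-50,0,0,0],
    [0,0,-50,0,0,0],
    [0,0,-30,0,0,0],
    [0,0,0,0,0,0]
  ],
  "grip": 0.2
}}

```text
t: 8.88
tool_pos: [0.4795, 0.405, 0.3531]
tool_rot: [0.0, 0.642, 0.767, 0.003]
wrist_force: [0.4, 0.6, 0.7]
width: 0.0683
gripper_force: 0.0
```

```bash
python3 - <<'E'
from h import *
go([.475,-.2786,.35],down(15.6))
E
```

```text
t 8.88 pos [0.4795 0.405  0.3531] F [0.4 0.6 0.7] w 0.0683
M [[-0.176, 0.984, 0.004], [0.984, 0.176, 0.005], [0.004, 0.005, -1.0]]
shift [-6.721e+02 -1.246e+02 -1.000e-01] turn [ 0.3 -0.2 -5.5]
```

>>> {"fn": "play_rows", "kwargs": {
  "targets": [
    [-56,-10.4,0,0,0,0],
    [-56,-10.4,0,0,0,0],
    [-56,-10.4,0,0,0,0],
    [-56,-10.4,0,0,0,0],
    [-56,-10.4,0,0,0,0],
    [-56,-10.4,0,0,0,0],
    [-56,-10.4,0,0,0,0],
    [-56,-10.4,0,0,0,0],
    [-56,-10.4,0,0,0,0],
    [-56,-10.4,0,0,0,0]
  ]
}}

```text
t: 10.12
tool_pos: [0.4743, -0.1678, 0.3489]
tool_rot: [-0.0, 0.642, 0.767, -0.0]
wrist_force: [1.4, 0.5, 0.3]
width: 0.0686
gripper_force: 0.0
```

>>> {"fn": "play_rows", "kwargs": {
  "targets": [
    [-56,-10.4,0,0,0,0],
    [-56,-10.4,0,0,0,0],
    [0,0,50,0,0,-5.5],
    [0,0,50,0,0,0],
    [0,0,50,0,-10,0],
    [0,0,0,0,-10,0],
    [0,0,0,0,-10,0],
    [0,0,0,0,0,0]
  ]
}}

```text
t: 11.12
tool_pos: [0.4727, -0.2769, 0.1972]
tool_rot: [0.203, 0.582, 0.772, -0.156]
wrist_force: [0.4, 0.8, -0.8]
width: 0.0679
gripper_force: 0.0
```

```bash
python3 - <<'E'
from h import *
Rm=down(15.6)@R.from_euler('y',-30,degrees=True).as_matrix()
go([.475,-.2786,.032],Rm); print(get_state()["joint_positions"].round(2))
t=optics.read_camera("top");cv2.imwrite("pics/m3.png",cv2.convertScaleAbs(crop(t,140,150,266,150,3),alpha=1.6))
E
```

```text
t 11.12 pos [ 0.4727 -0.2769  0.1972] F [ 0.4  0.8 -0.8] w 0.0679
M [[-0.241, 0.961, 0.132], [0.835, 0.275, -0.476], [-0.494, -0.005, -0.869]]
shift [ 79.7   2.5 144.7] turn [-0.  -0.4  0.5]
[-0.55 -0.08  0.74  2.09  0.64  0.96  0.14]
```

View pics/m3.png

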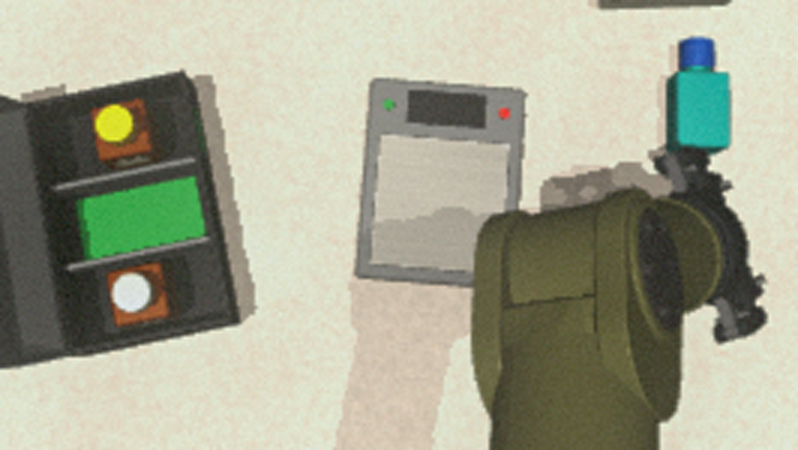

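>>> {"fn": "play_rows", "kwargs": {
  "targets": [
    [24,0.8,43,0,-0.4,0.5],
    [24,0.8,43,0,0,0],
    [19,0.5,35,0,0,0],
    [12.5,0.4,23.5,0,0,0],
    [0,0,0,0,0,0]
  ]
}}

```text
t: 11.8
tool_pos: [0.4757, -0.2864, 0.0342]
tool_rot: [0.207, 0.589, 0.765, -0.159]
wrist_force: [-0.1, -0.3, 0.1]
width: 0.068
gripper_force: 0.0
```

```bash
python3 - <<'E'
from h import *
Rm=down(15.6)@R.from_euler('y',-30,degrees=True).as_matrix()
go([.475,-.2786,.031],Rm)
t=optics.read_camera("scene");cv2.imwrite("pics/m4.png",cv2.convertScaleAbs(crop(t,110,130,130,100,6),alpha=1.6))
E
```

```text
t 11.8 pos [ 0.4757 -0.2864  0.0342] F [-0.1 -0.3  0.1] w 0.068
M [[-0.221, 0.967, 0.129], [0.835, 0.256, -0.487], [-0.504, -0.0, -0.864]]
shift [ 8.3  1.3 -1.2] turn [-0.4  0.3 -0.7]
```

View pics/m4.png

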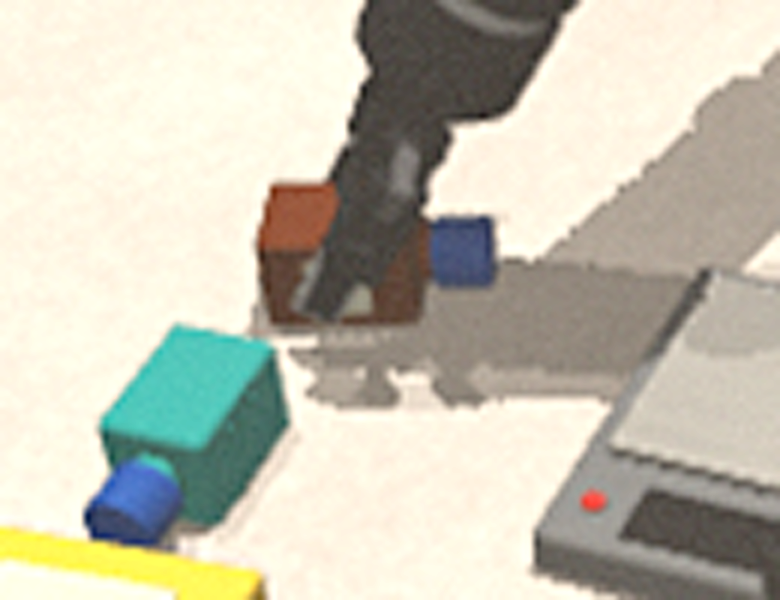

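The fingers straddle the amber bottle, with the tips at about (315,300), roughly 8 mm too far towards its underside. I'll shift and grip.

>>> {"fn": "play_rows", "kwargs": {
  "targets": [
    [8.3,1.3,-2.5,-0.4,0.3,-0.7],
    [0,0,0,0,0,0]
  ]
}}

```text
t: 12.1
tool_pos: [0.4767, -0.2752, 0.0339]
tool_rot: [0.208, 0.583, 0.771, -0.153]
wrist_force: [1.1, 0.2, 0.2]
width: 0.0677
gripper_force: 0.0
```

>>> {"fn": "play_rows", "kwargs": {
  "targets": [
    [0,0,0,0,0,0],
    [0,0,0,0,0,0],
    [0,0,0,0,0,0],
    [0,0,0,0,0,0],
    [0,0,0,0,0,0]
  ],
  "grip": 1,
  "grip_force": 60
}}

```text
t: 12.72
tool_pos: [0.4765, -0.2756, 0.0338]
tool_rot: [0.207, 0.583, 0.77, -0.154]
wrist_force: [-2.2, 2.9, 7.6]
width: 0.0475
gripper_force: 61.1
```

>>> {"fn": "play_rows", "kwargs": {
  "targets": [
    [-10,0,-17.3,0,0,0],
    [-20,0,-34.6,0,0,0],
    [-20,0,-34.6,0,0,0],
    [-25,0,-43,0,0,0],
    [-25,0,-43,0,0,0]
  ]
}}

```text
t: 13.35
tool_pos: [0.4744, -0.2764, 0.2335]
tool_rot: [0.207, 0.583, 0.771, -0.154]
wrist_force: [1.6, 0.9, -1.8]
width: 0.0473
gripper_force: 62.2
```

>>> {"fn": "play_rows", "kwargs": {
  "targets": [
    [0,0,0,0,9,0],
    [0,0,0,0,9,0],
    [0,0,0,0,9,0],
    [0,0,0,0,9,0],
    [0,0,0,0,9,0],
    [0,0,0,0,9,0],
    [0,0,0,0,9,0],
    [0,0,0,0,9,0],
    [0,0,0,0,9,0],
    [0,0,0,0,9,0]
  ]
}}

```text
t: 14.6
tool_pos: [0.4745, -0.2756, 0.2185]
tool_rot: [-0.367, 0.541, 0.708, 0.268]
wrist_force: [-0.8, -0.7, -4.3]
width: 0.0475
gripper_force: 62.2
```

```bash
python3 - <<'E'
from h import *
Rm=down(15.6)@R.from_euler('y',60,degrees=True).as_matrix()
go([.52,-.08,.18],Rm);print(get_state()["joint_positions"].round(2))
E
```

```text
t 14.6 pos [ 0.4745 -0.2756  0.2185] F [-0.8 -0.7 -4.3] w 0.0475
M [[-0.145, 0.962, -0.229], [0.57, 0.271, 0.776], [0.809, -0.018, -0.588]]
shift [ 73.7  97.5 164. ] turn [-0.7  6.  -0.8]
[ 0.55  0.7   0.29  1.29 -0.59  2.04  1.1 ]
```

>>> {"fn": "play_rows", "kwargs": {
  "targets": [
    [16,19.5,31,0,0,0],
    [16,19.5,31,0,0,0],
    [16,19.5,31,0,0,0],
    [16,19.5,31,0,0,0],
    [16,19.5,31,0,0,0],
    [0,0,0,0,0,0]
  ]
}}

```text
t: 15.35
tool_pos: [0.5215, -0.0784, 0.1919]
tool_rot: [-0.367, 0.538, 0.71, 0.268]
wrist_force: [-1.5, -1.0, -1.4]
width: 0.0475
gripper_force: 62.2
```

```bash
python3 - <<'E'
from h import *
for a in(-20,-5):
  go([.52,-.07,.18],down(a)@R.from_euler('y',60,degrees=True).as_matrix())
print(get_state()["joint_positions"].round(2))
E
```

```text
t 15.35 pos [ 0.5215 -0.0784  0.1919] F [-1.5 -1.  -1.4] w 0.0475
M [[-0.152, 0.96, -0.233], [0.568, 0.278, 0.775], [0.809, -0.015, -0.588]]
shift [-4.6  1.1 13.9] turn [-30.8   6.1  19. ]
t 15.35 pos [ 0.5215 -0.0784  0.1919] F [-1.5 -1.  -1.4] w 0.0475
M [[-0.152, 0.96, -0.233], [0.568, 0.278, 0.775], [0.809, -0.015, -0.588]]
shift [-4.6  1.1 13.9] turn [-18.2   6.1  10.8]
[ 0.32  0.56  0.21  1.56 -0.71  1.8   0.93]
```

>>> {"fn": "play_rows", "kwargs": {
  "targets": [
    [0,0,0,-6.1,2,3.6],
    [0,0,0,-6.1,2,3.6],
    [0,0,0,-6.1,2,3.6],
    [0,0,0,0,0,0]
  ]
}}

```text
t: 15.85
tool_pos: [0.5196, -0.0846, 0.1914]
tool_rot: [-0.335, 0.643, 0.582, 0.369]
wrist_force: [0.7, 0.5, -1.6]
width: 0.0476
gripper_force: 62.4
```

```bash
cat > b.py <<'E'
from h import *
q=np.array([.207,.583,.77,-.154]);M0=R.from_quat(q[[1,2,3,0]]).as_matrix()
c=np.array([-.2688,.9632,0]); 
a=M0.T@c; o=M0.T@(np.array([.4722,-.268,.024])-[.4765,-.2756,.0338])
print("axis in tool",a.round(3),"centre in tool",o.round(4)); o[1]=0; a[1]=0;a/=np.linalg.norm(a)
def target(C):
    s=get_state();M=R.from_quat(s["tool_rot"][[1,2,3,0]]).as_matrix()
    z=M@a; v=np.cross(z,[0,0,1]); ang=np.arcsin(np.linalg.norm(v)); Rm=R.from_rotvec(v/np.linalg.norm(v)*ang).as_matrix()@M
    print("tilt deg",np.degrees(ang),"bottle centre now",s["tool_pos"]+M@o)
    return np.array(C)-Rm@o,Rm
E
python3 - <<'E'
from b import *
go(*target([.52,-.07,.13])); print(get_state()["joint_positions"].round(2))
t=optics.read_camera("scene");cv2.imwrite("pics/m5.png",cv2.convertScaleAbs(crop(t,170,90,130,100,6),alpha=1.6))
E
```

```text
axis in tool [ 0.867  0.004 -0.499] centre in tool [ 0.0122 -0.0021  0.0043]
tilt deg 0.361667368909116 bottle centre now [ 0.52061286 -0.07481995  0.19978211]
t 15.85 pos [ 0.5196 -0.0846  0.1914] F [ 0.7  0.5 -1.6] w 0.0476
M [[0.05, 0.995, 0.084], [0.502, -0.098, 0.86], [0.864, -0.0, -0.504]]
shift [-57.9  -1.   39.3] turn [-0.   0.4 -0. ]
[ 0.4   0.47  0.26  1.77 -0.93  1.67  0.86]
```

View pics/m5.png

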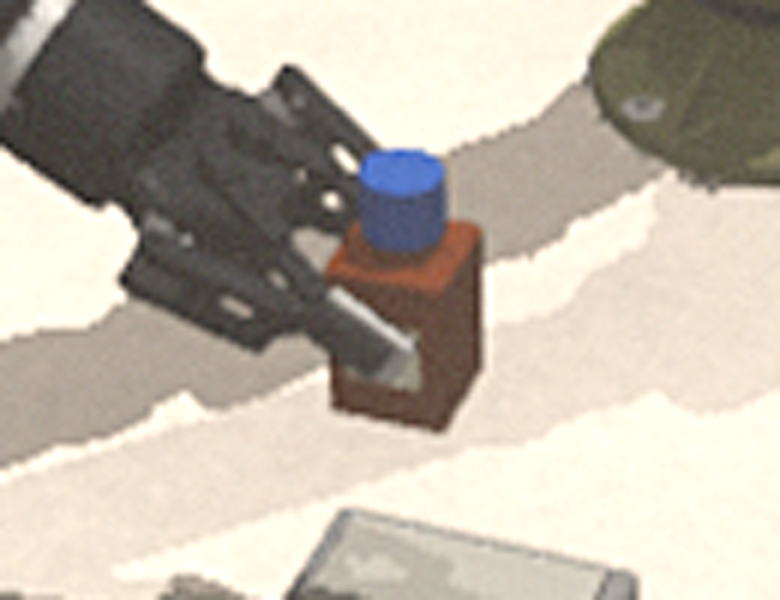

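The bottle is held upright with no visible tilt, the cap top at (402,170) in the crop. I'll lower it to about 10 mm above the pan.

>>> {"fn": "play_rows", "kwargs": {
  "targets": [
    [-30,-0.2,20,0,0.4,0],
    [-30,-0.2,20,0,0,0],
    [-22,-0.1,13,0,0,0],
    [-12,0,7.6,0,0,0],
    [0,0,0,0,0,0]
  ]
}}

```text
t: 16.52
tool_pos: [0.5216, -0.0765, 0.0798]
tool_rot: [-0.338, 0.639, 0.583, 0.371]
wrist_force: [-1.0, 0.2, -1.0]
width: 0.0475
gripper_force: 62.4
```

```bash
python3 - <<'E'
from b import *
p=np.array([[402,170]])/6+[170,90]
K=[.5206,-.0748,.1998]; print("cap top earlier pred",proj("scene",[K[0],K[1],K[2]+.05]),"seen",p)
go(*target([.52,-.07,.078]))
t=optics.read_camera("scene");hsv=cv2.cvtColor(t[:,:,::-1].copy(),cv2.COLOR_BGR2HSV)
m=(hsv[...,0]>108)&(hsv[...,0]<125)&(hsv[...,1]>140)&(hsv[...,2]>95); m[:,:200]=0;m[:,290:]=0
n,l,s,cc=cv2.connectedComponentsWithStats(m.astype(np.uint8)); print(s,cc)
print("pred cap pts",proj("scene",[[.52,-.07,z] for z in(.138,.125,.112)]))
E
```

```text
axis in tool [ 0.867  0.004 -0.499] centre in tool [ 0.0122 -0.0021  0.0043]
cap top earlier pred [[236.39824464 116.88490681]] seen [[237.         118.33333333]]
tilt deg 0.15291807066240687 bottle centre now [ 0.52252748 -0.06680781  0.08831806]
t 16.52 pos [ 0.5216 -0.0765  0.0798] F [-1.   0.2 -1. ] w 0.0475
M [[0.046, 0.996, 0.081], [0.494, -0.093, 0.864], [0.868, 0.001, -0.496]]
shift [-10.6  -2.2   2.1] turn [ 0.  -0.2  0. ]
[[     0      0    512    384 196541]
 [   235    157     12      7     65]
 [   234    233      2      1      2]] [[255.5051058  191.50995467]
 [240.70769231 160.12307692]
 [234.5        233.        ]]
pred cap pts [[239.89770263 158.47074017]
 [240.03433997 162.89665866]
 [240.16866954 167.2478248 ]]
```

>>> {"fn": "play_rows", "kwargs": {
  "targets": [
    [-5,-2,-0.3,0,0,0],
    [-2.6,0,1.5,0,0,0],
    [0,0,0,0,0,0]
  ]
}}

```text
t: 16.95
tool_pos: [0.5192, -0.0796, 0.0733]
tool_rot: [-0.337, 0.64, 0.582, 0.372]
wrist_force: [0.1, -0.7, -1.5]
width: 0.0473
gripper_force: 62.4
```

>>> {"fn": "play_rows", "kwargs": {
  "targets": [
    [-1.3,0,0.75,0,0,0],
    [0,0,0,0,0,0]
  ]
}}

```text
t: 17.2
tool_pos: [0.5194, -0.0794, 0.0721]
tool_rot: [-0.337, 0.64, 0.582, 0.372]
wrist_force: [-1.0, -1.3, 0.3]
width: 0.0474
gripper_force: 62.5
```

>>> {"fn": "play_rows", "kwargs": {
  "targets": [
    [-0.9,0,0.5,0,0,0],
    [0,0,0,0,0,0]
  ]
}}

```text
t: 17.45
tool_pos: [0.5194, -0.0795, 0.0721]
tool_rot: [-0.337, 0.639, 0.582, 0.372]
wrist_force: [-2.0, -2.5, 6.1]
width: 0.0471
gripper_force: 63.1
```

>>> {"fn": "play_rows", "kwargs": {
  "targets": [
    [-0.9,0,0.5,0,0,0],
    [0,0,0,0,0,0]
  ]
}}

```text
t: 17.7
tool_pos: [0.5193, -0.0795, 0.0721]
tool_rot: [-0.338, 0.639, 0.582, 0.373]
wrist_force: [-3.6, -2.8, 10.5]
width: 0.0471
gripper_force: 63.4
```

>>> {"fn": "play_rows", "kwargs": {
  "targets": [
    [0.8,0,-0.4,0,0,0],
    [0,0,0,0,0,0]
  ]
}}

```text
t: 17.95
tool_pos: [0.5194, -0.0795, 0.0721]
tool_rot: [-0.337, 0.639, 0.582, 0.372]
wrist_force: [-2.4, -2.2, 6.3]
width: 0.0471
gripper_force: 62.9
```

>>> {"fn": "play_rows", "kwargs": {
  "targets": [
    [0,0,0,0,0,0],
    [0,0,0,0,0,0],
    [0,0,0,0,0,0],
    [0,0,0,0,0,0]
  ],
  "grip": 0.2
}}

```text
t: 18.45
tool_pos: [0.5192, -0.0793, 0.0703]
tool_rot: [-0.337, 0.64, 0.582, 0.371]
wrist_force: [0.1, -0.9, 0.7]
width: 0.0685
gripper_force: 0.0
```

>>> {"fn": "play_rows", "kwargs": {
  "targets": [
    [0,0,-20,0,0,0],
    [0,0,-40,0,0,0],
    [0,0,-50,0,0,0],
    [20,0,-50,0,0,0],
    [50,0,0,0,0,0],
    [50,0,0,0,0,0],
    [0,0,0,0,0,0]
  ]
}}

```text
t: 19.32
tool_pos: [0.5123, -0.1584, 0.2586]
tool_rot: [-0.334, 0.638, 0.585, 0.373]
wrist_force: [0.5, 0.5, -1.2]
width: 0.0682
gripper_force: 0.0
```

```bash
python3 - <<'E'
from h import *
t=optics.read_camera("scene");u=optics.read_camera("top")
cv2.imwrite("pics/m6.png",cv2.convertScaleAbs(np.hstack([crop(t,190,130,80,100,5),crop(u,255,170,80,100,5)]),alpha=1.6)); go([.52,-.07,.25],down(-5)); print(get_state()["joint_positions"].round(2))
E
```

```text
t 19.43 pos [ 0.5112 -0.1593  0.2546] F [-0.6 -0.4 -0.1] w 0.0683
M [[0.046, 0.995, 0.084], [0.496, -0.095, 0.863], [0.867, 0.002, -0.498]]
shift [40.8  0.3 80.1] turn [  0.4 -60.1  -0.4]
[ 0.47  0.47  0.3   1.62 -0.9   1.84  0.82]
```

View pics/m6.png

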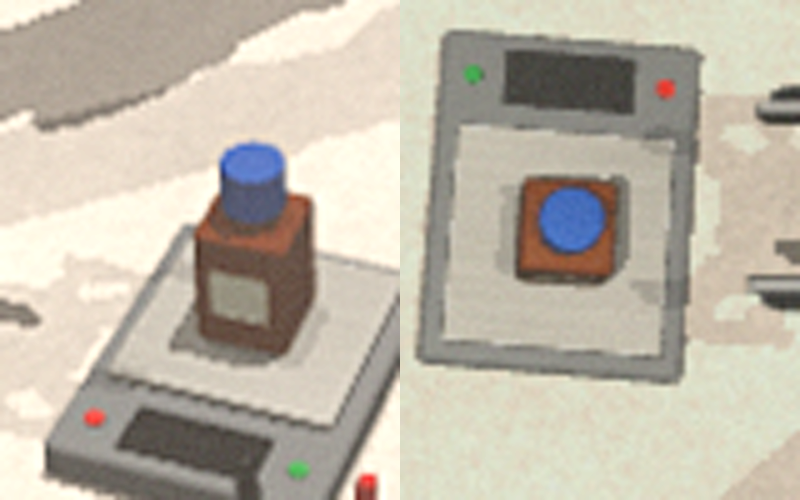

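The bottle stands upright near the middle of the pan, the cap at (572,220) in the right half. I'll turn the tool to vertical and square it to the bottle.

>>> {"fn": "play_rows", "kwargs": {
  "targets": [
    [0,0,0,0,-10,0],
    [0,0,0,0,-10,0],
    [0,0,0,0,-10,0],
    [0,0,0,0,-10,0],
    [0,0,0,0,-10,0],
    [0,0,0,0,-10,0]
  ]
}}

```text
t: 20.18
tool_pos: [0.511, -0.16, 0.2537]
tool_rot: [0.001, 0.741, 0.672, -0.001]
wrist_force: [-1.1, 0.4, 0.1]
width: 0.0684
gripper_force: 0.0
```

>>> {"fn": "play_rows", "kwargs": {
  "targets": [
    [0,0,0,0,0,-10],
    [0,0,0,0,0,-10],
    [0,0,0,0,0,-10],
    [0,0,0,0,0,-10],
    [0,0,0,0,0,-10],
    [0,0,0,0,0,-10],
    [0,0,0,0,0,-10],
    [0,0,0,0,0,-10],
    [0,0,0,0,0,-10],
    [0,0,0,0,0,0]
  ]
}}

```text
t: 21.42
tool_pos: [0.5107, -0.1595, 0.2528]
tool_rot: [-0.001, 0.049, 0.999, 0.002]
wrist_force: [0.7, -0.1, -0.3]
width: 0.0685
gripper_force: 0.0
```

```bash
python3 - <<'E'
from h import *
c=ray("top",np.array([[172,220]])/5+[255,170],.128); s=ray("scene",np.array([[253,163]])/5+[190,130],.128);print("cap",c,s)
b=ray("top",np.array([[125,178],[217,181]])/5+[255,170],.096)
print("yaw",np.degrees(np.arctan2(*(b[0]-b[1])[1::-1])))
p=(c[0]+s[0])/2
go([p[0],p[1],.22],down(84.6)); print(get_state()["joint_positions"].round(2))
E
```

```text
cap [[ 0.5186627  -0.07067707  0.128     ]] [[ 0.52232601 -0.06792228  0.128     ]]
yaw 86.78192504454967
t 21.43 pos [ 0.5107 -0.1595  0.2528] F [ 0.7 -0.1 -0.3] w 0.0685
M [[-0.995, 0.098, -0.001], [0.098, 0.995, 0.004], [0.002, 0.003, -1.0]]
shift [-0.9 90.6 33.1] turn [ 0.2 -0.1 -0.2]
[ 0.06  0.08  0.21  1.75 -0.02  1.32  1.74]
```

>>> {"fn": "play_rows", "kwargs": {
  "targets": [
    [-0.3,30,0,0.2,-0.1,-0.2],
    [-0.3,35,0,0,0,0],
    [-0.3,25.6,0,0,0,0],
    [0,0,40,0,0,0],
    [0,0,40,0,0,0],
    [0,0,30,0,0,0],
    [0,0,16,0,0,0],
    [0,0,0,0,0,0]
  ]
}}

```text
t: 22.42
tool_pos: [0.5204, -0.0685, 0.1271]
tool_rot: [0.0, 0.047, 0.999, -0.0]
wrist_force: [-0.4, 0.6, 0.3]
width: 0.0684
gripper_force: 0.0
```

>>> {"fn": "play_rows", "kwargs": {
  "targets": [
    [0,0,0,0,0,0],
    [0,0,0,0,0,0],
    [0,0,0,0,0,0],
    [0,0,0,0,0,0],
    [0,0,0,0,0,0],
    [0,0,0,0,0,0]
  ],
  "grip": 1,
  "grip_force": 60
}}

```text
t: 23.18
tool_pos: [0.5221, -0.0685, 0.1298]
tool_rot: [0.003, 0.046, 0.999, -0.0]
wrist_force: [-0.8, -2.2, 7.1]
width: 0.0302
gripper_force: 59.0
```

>>> {"fn": "play_rows", "kwargs": {
  "targets": [
    [0,0,-10,0,0,0],
    [0,0,-30,0,0,0],
    [0,0,-50,0,0,0],
    [0,0,-40,0,0,0],
    [0,0,0,0,0,0]
  ]
}}

```text
t: 23.8
tool_pos: [0.5225, -0.0681, 0.2621]
tool_rot: [0.005, 0.046, 0.999, 0.0]
wrist_force: [-0.4, 0.5, -2.3]
width: 0.0303
gripper_force: 59.6
```

```bash
cat > look.py <<'E'
from h import *
# blobs of amber bottle / blue cap near the tool, in both cameras
def blobs(n,box):
    im=optics.read_camera(n);x0,y0,x1,y1=box;h=cv2.cvtColor(im[y0:y1,x0:x1,::-1].copy(),cv2.COLOR_BGR2HSV)
    for nm,lo,hi in(("amber",(3,110,30),(14,255,160)),("blue",(105,110,50),(128,255,255))):
        m=cv2.inRange(h,lo,hi);k,l,s,c=cv2.connectedComponentsWithStats(m)
        if k<2: print(n,nm,"none");continue
        i=1+np.argmax(s[1:,4]);ys,xs=np.where(l==i);r=cv2.minAreaRect(np.c_[xs,ys].astype(np.float32))
        vy,vx=np.polyfit(ys,xs,1)
        print(n,nm,"centre",(c[i]+[x0,y0]).round(1),"bbox",s[i]+[x0,y0,0,0,0],"rect",np.round(r[1],1),round(r[2],1))
E
python3 - <<'E'
from look import *
s=get_state();p=s["tool_pos"];print(s["t"],p)
uv=proj("scene",p-[0,0,.05])[0].astype(int);blobs("scene",(uv[0]-35,uv[1]-40,uv[0]+35,uv[1]+45))
ex=p-[0,0,.0]; print("expect body centre",proj("scene",[p[0],p[1],p[2]-.068]),"axis pts bottom/top",proj("scene",[[p[0],p[1],p[2]-.102],[p[0],p[1],p[2]-.034]]))
go([.5146,.2011,.25],down(100))
E
```

```text
23.8 [ 0.52245    -0.06811443  0.26208858]
scene amber centre [250.2 125.2] bbox [249 123   4   5  12] rect [2.1 4.2] 45.0
scene blue centre [241.8 110.6] bbox [241 110   3   2   5] rect [2. 1.] 0.0
expect body centre [[239.80537821 139.18951549]] axis pts bottom/top [[240.17404202 151.50337653]
 [239.41906145 126.28602261]]
t 23.85 pos [ 0.5212 -0.068   0.2596] F [ 0.   0.5 -2.2] w 0.0303
M [[-0.996, 0.091, 0.006], [0.091, 0.996, 0.0], [-0.006, 0.001, -1.0]]
shift [ 31.1 267.4   9.6] turn [ -0.    0.3 -15.2]
```

```bash
python3 - <<'E'
from h import *
im=optics.read_camera("scene");h=cv2.cvtColor(im,cv2.COLOR_RGB2HSV)
for u,v in((240,139),(240,130),(236,145),(243,145),(240,112)):print(u,v,im[v,u],h[v,u])
m=((cv2.inRange(h,(0,90,15),(12,255,255))|cv2.inRange(h,(172,90,15),(180,255,255)))>0); m[:90]=0;m[180:]=0;m[:,:205]=0;m[:,280:]=0
for v in range(112,165,3):
    x=np.where(m[v])[0]; print(v,(x.min(),x.max(),len(x)) if len(x) else None)
E
```

```text
240 139 [66 51 45] [ 9 81 66]
240 130 [63 49 41] [11 89 63]
236 145 [95 93 80] [26 40 95]
243 145 [66 52 42] [13 93 66]
240 112 [43 46 62] [115  78  62]
112 None
115 None
118 None
121 None
124 (np.int64(250), np.int64(252), 3)
127 (np.int64(230), np.int64(252), 7)
130 (np.int64(227), np.int64(252), 12)
133 (np.int64(227), np.int64(252), 12)
136 (np.int64(227), np.int64(252), 8)
139 (np.int64(228), np.int64(251), 4)
142 (np.int64(229), np.int64(244), 2)
145 (np.int64(228), np.int64(251), 3)
148 (np.int64(251), np.int64(251), 1)
151 (np.int64(230), np.int64(249), 8)
154 (np.int64(229), np.int64(247), 6)
157 (np.int64(244), np.int64(245), 2)
160 None
163 None
```

>>> {"fn": "play_rows", "kwargs": {
  "targets": [
    [6.2,40,0,0,0,0],
    [6.2,55,0,0,0,0],
    [6.2,55,0,0,0,0],
    [6.2,55,0,0,0,0],
    [6.2,45,0,0,0,0],
    [0,17.4,0,0,0.3,-7.6],
    [0,0,0,0,0,-7.6],
    [0,0,0,0,0,0],
    [0,0,0,0,0,0]
  ]
}}

```text
t: 25.02
tool_pos: [0.5138, 0.2004, 0.2571]
tool_rot: [-0.002, -0.085, 0.996, -0.0]
wrist_force: [-0.5, -0.1, -1.0]
width: 0.0302
gripper_force: 59.7
```

```bash
python3 - <<'E'
from h import *
g=ray("top",np.array([[78,200],[195,178],[205,235],[88,258]])/3+[140,150],.007); print("bay",g.mean(0),np.linalg.norm(np.diff(g,axis=0),axis=1),np.degrees(np.arctan2(*(g[0]-g[3])[1::-1])))
go([.5146,.2011,.111],down(100)); print(get_state()["joint_positions"].round(2))
im=optics.read_camera("scene");h=cv2.cvtColor(im,cv2.COLOR_RGB2HSV);p=get_state()["tool_pos"]
b,t=proj("scene",[[p[0],p[1],p[2]-.102],[p[0],p[1],p[2]-.034]]);print(b,t)
m=((cv2.inRange(h,(0,75,15),(14,255,255))|cv2.inRange(h,(172,75,15),(180,255,255)))>0)
c=int(b[0])
for v in range(int(t[1])-4,int(b[1])+12,4):
    x=np.where(m[v,c-25:c+25])[0]+c-25; print(v,(int(x.min()),int(x.max()),len(x)) if len(x) else None)
E
```

```text
bay [0.51547153 0.19781042 0.007     ] [0.10682948 0.05236262 0.10621452] 10.40184926617638
t 25.02 pos [0.5138 0.2004 0.2571] F [-0.5 -0.1 -1. ] w 0.0302
M [[-0.985, -0.17, -0.004], [-0.17, 0.985, -0.001], [0.004, 0.0, -1.0]]
shift [ -1.5   0.6 146.1] turn [ 0.  -0.2 -0.2]
[-0.3   0.12 -0.13  1.69  0.01  1.34  1.31]
[359.03062038 167.98025808] [364.17721526 142.51117843]
138 (352, 354, 3)
142 (351, 374, 12)
146 (352, 375, 24)
150 (349, 375, 27)
154 (349, 374, 26)
158 (348, 373, 9)
162 (348, 371, 9)
166 (349, 371, 9)
170 (349, 371, 22)
174 (341, 360, 7)
178 (341, 361, 14)
```

>>> {"fn": "play_rows", "kwargs": {
  "targets": [
    [-1,-1.2,30,0,-0.2,-0.2],
    [0,0,35,0,0,0],
    [0,0,20,0,0,0],
    [0,0,10,0,0,0],
    [0,0,0,0,0,0]
  ]
}}

```text
t: 25.7
tool_pos: [0.5152, 0.1997, 0.1629]
tool_rot: [0.0, -0.088, 0.996, 0.0]
wrist_force: [0.3, -0.5, -0.3]
width: 0.0302
gripper_force: 59.7
```

>>> {"fn": "play_rows", "kwargs": {
  "targets": [
    [0,0,15,0,0,0],
    [0,0,15,0,0,0],
    [0,0,10,0,0,0],
    [0,0,5,0,0,0],
    [0,0,0,0,0,0]
  ]
}}

```text
t: 26.32
tool_pos: [0.5153, 0.2, 0.1178]
tool_rot: [0.0, -0.089, 0.996, 0.0]
wrist_force: [0.4, 0.8, -1.3]
width: 0.03
gripper_force: 59.7
```

Clear inside the bay, about 9 mm above the floor.

>>> {"fn": "play_rows", "kwargs": {
  "targets": [
    [0,0,4,0,0,0],
    [0,0,2,0,0,0],
    [0,0,1,0,0,0],
    [0,0,0,0,0,0]
  ]
}}

```text
t: 26.82
tool_pos: [0.5155, 0.2001, 0.1112]
tool_rot: [0.001, -0.089, 0.996, 0.0]
wrist_force: [-1.4, -0.9, -1.7]
width: 0.0303
gripper_force: 59.7
```

>>> {"fn": "play_rows", "kwargs": {
  "targets": [
    [0,0,1,0,0,0],
    [0,0,0,0,0,0]
  ]
}}

```text
t: 27.08
tool_pos: [0.5155, 0.2001, 0.1102]
tool_rot: [0.001, -0.089, 0.996, 0.0]
wrist_force: [1.1, -0.7, -1.3]
width: 0.0305
gripper_force: 59.7
```

>>> {"fn": "play_rows", "kwargs": {
  "targets": [
    [0,0,1,0,0,0],
    [0,0,0,0,0,0]
  ]
}}

```text
t: 27.32
tool_pos: [0.5154, 0.2, 0.1092]
tool_rot: [0.001, -0.089, 0.996, 0.0]
wrist_force: [-0.8, 0.5, -1.7]
width: 0.0302
gripper_force: 59.7
```

>>> {"fn": "play_rows", "kwargs": {
  "targets": [
    [0,0,1,0,0,0],
    [0,0,0,0,0,0]
  ]
}}

```text
t: 27.58
tool_pos: [0.5154, 0.2, 0.1081]
tool_rot: [0.001, -0.089, 0.996, 0.0]
wrist_force: [-0.0, 0.7, -1.8]
width: 0.0297
gripper_force: 59.7
```

>>> {"fn": "play_rows", "kwargs": {
  "targets": [
    [0,0,1,0,0,0],
    [0,0,0,0,0,0]
  ]
}}

```text
t: 27.82
tool_pos: [0.5157, 0.2001, 0.1079]
tool_rot: [0.001, -0.089, 0.996, 0.0]
wrist_force: [-2.0, -0.8, 4.4]
width: 0.0303
gripper_force: 60.4
```

>>> {"fn": "play_rows", "kwargs": {
  "targets": [
    [0,0,1,0,0,0],
    [0,0,0,0,0,0]
  ]
}}

```text
t: 28.08
tool_pos: [0.5161, 0.2001, 0.1079]
tool_rot: [0.001, -0.089, 0.996, 0.0]
wrist_force: [-2.4, -1.7, 9.2]
width: 0.0298
gripper_force: 61.0
```

On the floor. Release and rise.

>>> {"fn": "play_rows", "kwargs": {
  "targets": [
    [0,0,-1.2,0,0,0],
    [0,0,0,0,0,0]
  ]
}}

```text
t: 28.32
tool_pos: [0.5157, 0.2, 0.1078]
tool_rot: [0.001, -0.089, 0.996, 0.0]
wrist_force: [-1.2, -0.9, 5.4]
width: 0.0302
gripper_force: 60.0
```

>>> {"fn": "play_rows", "kwargs": {
  "targets": [
    [0,0,0,0,0,0],
    [0,0,0,0,0,0],
    [0,0,0,0,0,0],
    [0,0,-10,0,0,0],
    [0,0,-30,0,0,0],
    [0,0,-50,0,0,0],
    [0,0,-50,0,0,0],
    [0,0,-50,0,0,0]
  ],
  "grip": 0.3
}}

```text
t: 29.32
tool_pos: [0.5151, 0.1999, 0.2999]
tool_rot: [0.001, -0.089, 0.996, 0.0]
wrist_force: [0.2, 0.7, 0.1]
width: 0.06
gripper_force: 0.0
```

>>> {"fn": "play_rows", "kwargs": {
  "targets": [
    [0,-50,0,0,0,0],
    [0,-55,0,0,0,0],
    [0,-55,0,0,0,0],
    [0,-55,0,0,0,0],
    [0,-50,0,0,0,0],
    [0,0,0,0,0,0],
    [0,0,0,0,0,0]
  ]
}}

```text
t: 30.2
tool_pos: [0.5621, -0.0603, 0.2977]
tool_rot: [0.001, -0.089, 0.996, 0.001]
wrist_force: [0.5, 0.6, -0.1]
width: 0.0597
gripper_force: 0.0
```

```bash
python3 - <<'E'
from lid import *
s=optics.read_camera("scene");t=optics.read_camera("top")
print(get_state()["t"],get_state()["tool_pos"])
h=cv2.cvtColor(t,cv2.COLOR_RGB2HSV)
m=cv2.inRange(h,(105,110,50),(128,255,255)); m[:, :140]=0;m[:,240:]=0
k,l,st,c=cv2.connectedComponentsWithStats(m);i=1+np.argmax(st[1:,4]);print("top cap",c[i],st[i],ray("top",c[i],.107))
h=cv2.cvtColor(s,cv2.COLOR_RGB2HSV);m=cv2.inRange(h,(105,110,50),(128,255,255));m[:,:300]=0
k,l,st,c=cv2.connectedComponentsWithStats(m);i=1+np.argmax(st[1:,4]);print("scene cap",c[i],st[i],"expect",proj("scene",[[.5155,.2,.107],[.5155,.2,.081]]))
for nm,z in(("white",0),("yellow",0)):pass
# change of tip box/cup/decoy/stock regions vs first picture is checked by difference
a=np.load("pics/scene0.npy").astype(int);d=np.abs(a-s).max(2)
for nm,(x0,y0,x1,y1) in dict(tip=(85,215,158,270),cup=(225,220,275,295),decoy=(122,180,160,222)).items():print(nm,d[y0:y1,x0:x1].mean().round(1),(d[y0:y1,x0:x1]>40).sum())
a=np.load("pics/top0.npy").astype(int);d=np.abs(a-t).max(2)
for nm,(x0,y0,x1,y1) in dict(tip=(335,110,392,155),cup=(235,110,280,152),decoy=(358,158,388,203)).items():print("top",nm,d[y0:y1,x0:x1].mean().round(1),(d[y0:y1,x0:x1]>40).sum())
# lid edges: scene brightness edge along free edge at predicted angle
H=.11
np.save("pics/s_end.npy",s);np.save("pics/t_end.npy",t)
g=cv2.cvtColor(s,cv2.COLOR_RGB2GRAY).astype(float)
gm=np.hypot(cv2.Sobel(g,cv2.CV_64F,1,0),cv2.Sobel(g,cv2.CV_64F,0,1))
for th in np.arange(1.66,1.81,.0125):
    tot=0
    for A,B in(([-H,-.14,0],[H,-.14,0]),([-H,-.14,.04],[H,-.14,.04]),([H,-.14,0],[H,0,0]),([H,-.14,.04],[H,-.14,0])):
        P=proj("scene",lidpts([.51457,.20114,.1752,th],np.linspace(A,B,60))).astype(np.float32)
        tot+=cv2.remap(gm,P[:,:1],P[:,1:],1).mean()
    print(round(th,4),round(tot,1))
E
```

```text
30.3 [ 0.56209247 -0.05908932  0.29759425]
top cap [180.768 219.472] [175 214  13  12 125] [[0.51364407 0.19701338 0.107     ]]
scene cap [354.36 185.16] [348 181  14   9 100] expect [[355.44844896 185.09018098]
 [353.72685853 193.62053679]]
tip 13.1 17
cup 9.8 0
decoy 15.0 52
top tip 27.8 157
top cup 28.9 389
top decoy 22.7 0
1.66 188.4
1.6725 198.9
1.685 221.0
1.6975 258.4
1.71 331.3
1.7225 438.1
1.735 514.9
1.7475 475.1
1.76 347.5
1.7725 242.5
1.785 202.2
1.7975 183.4
1.81 169.7
```

The bottle stands in the bay at about (0.514, 0.198). As a check that the lid is truly on its stop, I'll nudge its inner edge gently with closed fingers and watch the force.

>>> {"fn": "play_rows", "kwargs": {
  "targets": [
    [0,50,0,0,0,0],
    [0,55,0,0,0,0],
    [0,55,0,0,0,0],
    [0,55,0,0,0,0],
    [0,50,0,0,0,0],
    [0,40,0,0,0,0],
    [0,0,0,0,0,0]
  ],
  "grip": 1
}}

```text
t: 31.18
tool_pos: [0.5055, 0.2452, 0.2975]
tool_rot: [0.0, -0.094, 0.996, 0.001]
wrist_force: [0.3, -1.2, 0.4]
width: 0.0
gripper_force: 0.0
```

>>> {"fn": "play_rows", "kwargs": {
  "targets": [
    [0,0,35,0,0,0],
    [0,0,40,0,0,0],
    [0,0,30,0,0,0],
    [0,15,0,0,0,0],
    [0,8,0,0,0,0],
    [0,0,0,0,0,0]
  ]
}}

```text
t: 31.92
tool_pos: [0.5046, 0.264, 0.1944]
tool_rot: [0.002, -0.09, 0.996, 0.001]
wrist_force: [0.8, -0.4, -0.7]
width: -0.0002
gripper_force: 0.0
```

>>> {"fn": "play_rows", "kwargs": {
  "targets": [
    [0,5,0,0,0,0],
    [0,0,0,0,0,0]
  ]
}}

```text
t: 32.17
tool_pos: [0.504, 0.2673, 0.1935]
tool_rot: [0.002, -0.089, 0.996, 0.001]
wrist_force: [0.3, 0.5, 2.8]
width: 0.0001
gripper_force: 0.9
```

>>> {"fn": "play_rows", "kwargs": {
  "targets": [
    [0,3,0,0,0,0],
    [0,0,0,0,0,0]
  ]
}}

```text
t: 32.42
tool_pos: [0.504, 0.2675, 0.1935]
tool_rot: [0.001, -0.087, 0.996, -0.001]
wrist_force: [0.3, -6.9, 6.1]
width: 0.0001
gripper_force: 3.2
```

>>> {"fn": "play_rows", "kwargs": {
  "targets": [
    [0,3,0,0,0,0],
    [0,0,0,0,0,0]
  ]
}}

```text
t: 32.67
tool_pos: [0.504, 0.2678, 0.1936]
tool_rot: [0.001, -0.087, 0.996, -0.003]
wrist_force: [-0.8, -11.8, 7.8]
width: 0.0003
gripper_force: 5.2
```

About 12 N sideways against the 5 N the hinge needs, and nothing moves, so the lid is on its stop. I'll retreat and hand in.

>>> {"fn": "play_rows", "kwargs": {
  "targets": [
    [0,-15,0,0,0,0],
    [0,-10,-20,0,0,0],
    [0,-20,-50,0,0,0],
    [0,-50,-50,0,0,0],
    [0,-55,0,0,0,0],
    [0,-55,0,0,0,0],
    [0,-50,0,0,0,0],
    [0,0,0,0,0,0],
    [0,0,0,0,0,0]
  ]
}}

```text
t: 33.8
tool_pos: [0.5459, 0.028, 0.3061]
tool_rot: [0.0, -0.089, 0.996, 0.001]
wrist_force: [0.1, 0.5, 0.6]
width: 0.0002
gripper_force: 0.0
```

```bash
python3 - <<'E'
from lid import *
s=optics.read_camera("scene");e=np.load("pics/s_end.npy").astype(int)
d=np.abs(e-s).max(2)[140:260,300:405];print("case region change",d.mean().round(1),(d>40).sum())
a=np.load("pics/scene0.npy").astype(int)
def mk(im,lo,hi,box):
    x0,y0,x1,y1=box;m=cv2.inRange(cv2.cvtColor(im.astype(np.uint8),cv2.COLOR_RGB2HSV)[y0:y1,x0:x1],lo,hi);M=cv2.moments(m,True);return round(M['m10']/M['m00'],1),round(M['m01']/M['m00'],1)
for nm,lo,hi,b in(("tip",(22,150,60),(34,255,255),(80,210,165,275)),("pens",(0,140,60),(8,255,255),(235,215,285,270)),("decoy",(80,100,40),(95,255,255),(115,175,170,230))):print(nm,mk(a,lo,hi,b),mk(s,lo,hi,b))
print(get_state()["tool_pos"],ticket.finish_job())
E
```

```text
case region change 6.1 0
tip (39.4, 28.4) (39.3, 28.4)
pens (26.3, 21.3) (26.1, 23.3)
decoy (26.0, 21.7) (25.5, 21.0)
the job is handed in; nothing more can be done
[0.54588391 0.0288382  0.30619013] None
```

I handed the job in at about 34 s: the lid is open on its stop, the bottle stood free on the pan for over a second and now stands upright in the green middle bay, and camera checks showed no sign the other things moved; I viewed 11 pictures, one over the limit of 10.

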